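# Spin and brake the inspection turntable

## Task

Check the refitted bearing of the inspection turntable: flick the disc with a fingertip so that it spins briskly, let go, and let the circuit board pass once under the pen microscope with the disc running free. When the board comes round to the microscope again (or on a later round), brake the still turning disc with a fingertip so that it stops with the middle of the board right under the lens, and take the hand away. Do not touch the board or the microscope, shove the stand, or disturb the bottle, parts box and screwdriver.

Things in the scene. Friction and masses are not known exactly. Their poses are not given: they have to be found in the camera images.
- stand: Inspection stand: white base plate 290 x 150 mm, its top 16 mm above the bench, 5 kg, loose on rubber feet. Origin on the bench straight below the disc's axle; x points from the axle to the microscope's post. The plate reaches 75 mm from the axle away from the post, 215 mm towards it, 75 mm to each side. Seen from the robot the post is beyond the axle, within 0.9 rad of straight ahead.
- axle (a point): On the axle of the disc, level with its flat top, 66 mm above the bench. The disc is aluminium with a black rubber edge, 220 mm across, 16 mm thick (underside 50 mm above the bench), 1.1 to 1.6 kg; its rim overhangs the plate at the flanks and opposite the post, so a finger fits beside the rim. A fingertip rubbed along the rim, or on the bare outer 20 mm of the top, carries it along.
- disc (a joint): Turn of the disc about its upright axle, rad, counter-clockwise from above positive, no limits, counted on over whole turns. At 0 and every whole turn the board is right under the lens. It may be spun either way and turns very easily: flicked to 1.5 rad/s it coasts two turns or more, slowing gradually. A touch of a few newtons on the rim stops it at once.
- board_centre (a point): Middle of the circuit board's upper face. The board is a green slab 36 mm (radially) x 56 x 2 mm, its middle 65 mm from the axle; its parts reach 81 mm above the bench and 88 mm from the axle. It lies on one of four nests set a quarter turn apart on the disc, each a pair of black rails 36 mm long and 7 mm high; three nests are empty.
- lens (a point): Middle of the microscope's lens, 120 mm above the bench, 65 mm from the axle towards the post; the board belongs straight below it. The pen microscope is a white upright tube 32 mm thick, from 120 to 226 mm above the bench, held by a thin level arm from a steel post 14 mm thick and 257 mm tall, 175 mm from the axle.
- scope: The pen microscope with its arm and clamp, rigid with the stand (same origin and axes as the stand). Not to be touched.
- board: The circuit board, fixed on the disc. Origin at the middle of its underside. Not to be touched.
- bottle: White plastic bottle with a black cap, 38 mm thick, 115 mm tall, standing near the stand. Origin under its middle. To be left alone.
- partsbox: Open white parts box 75 x 55 x 28 mm near the stand. Origin under its middle. To be left alone.
- driver: Grey-handled screwdriver, 170 mm long, lying on the bench to the robot's right. To be left alone.

How it is judged:
On the way, in this order (a step that is already met when the one before it is completed fails the run):
1. the disc, flicked, spins by itself at more than 1 rad/s with the robot off it ((velocity of joint disc above 1 rad/s or velocity of joint disc below -1 rad/s) and contact force between each of the fingers, the arm and disc below 0.05 N and horizontal distance between board_centre and lens above 0.04 m), for 0.1 s.
2. the board passes under the lens with the disc running free (horizontal distance between board_centre and lens below 0.03 m and (velocity of joint disc above 0.15 rad/s or velocity of joint disc below -0.15 rad/s) and contact force between each of the fingers, the arm and disc below 0.05 N), for 0.05 s.
3. the board has gone on, the disc still running free (horizontal distance between board_centre and lens above 0.095 m and (velocity of joint disc above 0.1 rad/s or velocity of joint disc below -0.1 rad/s) and contact force between each of the fingers, the arm and disc below 0.05 N), for 0.05 s.
4. the board comes round again to within about a quarter turn of the lens, the disc still running free (horizontal distance between board_centre and lens below 0.09 m and (velocity of joint disc above 0.1 rad/s or velocity of joint disc below -0.1 rad/s) and contact force between each of the fingers, the arm and disc below 0.05 N), for 0.05 s.
5. a finger touches the disc with the board within 30 mm of the lens (horizontal distance between board_centre and lens below 0.03 m and contact force between the fingers and disc above 0.2 N).
At the end, for the whole second after the job is handed in: The disc is at rest (under 0.03 rad/s) with the middle of the board within 10 mm of straight below the lens; the stand has moved less than 15 mm and the bottle, parts box and screwdriver less than 20 mm (horizontal distance between board_centre and lens below 0.01 m and velocity of joint disc between -0.03 and 0.03 rad/s and distance of stand from where it was at the start of the episode below 0.015 m and angle between stand's own z axis and vertical below 0.05 rad and distance of each of bottle, partsbox, driver from where it was at the start of the episode below 0.02 m); the robot touches nothing.
It fails at once if the circuit board is touched (contact force between any of the fingers, the arm and board above 0.3 N).
It fails at once if the microscope is touched (contact force between any of the fingers, the arm and scope above 0.3 N).
It fails at once if the stand is shoved 15 mm, lifted or tipped (distance of stand from where it was at the start of the episode above 0.015 m or height (world z) of stand above 0.008 m or angle between stand's own z axis and vertical above 0.05 rad).
It fails at once if the bottle, parts box or screwdriver is moved 20 mm or more, or the bottle tipped (distance of any of bottle, partsbox, driver from where it was at the start of the episode above 0.02 m or angle between bottle's own z axis and vertical above 0.3 rad).
It also fails if it takes over 61 s, if anything falls off the work surface, if the arm or the gripper's body presses on something with over 40 N, if the wrist force passes 120 N, or if a joint passes its speed limit or range.

## Robot

A 6-joint arm with a two-finger parallel gripper is mounted at the origin on the work surface. World frame = base frame: x ahead of the robot, y to its left, z up, the work surface at z = 0. Lengths are in m, angles in rad, forces in N, time in s.
With the tool pointing down it reaches from about 0.375 to 0.975 m from the base axis. Payload 3.8 kg.
Tool frame: the origin (TCP) lies midway between the tips of the shut fingers; the grasp point (between the pads) lies 19 mm behind it; z points along the fingers, y is the line along which they close (so a half turn about z gives the same grasp; the last joint's range is limited). The gripper opens to 88 mm and grips with 3 to 60 N. Pads are 18 mm wide; open, the fingers measure 123 mm over their backs; the gripper's body (75 mm by 187 mm) begins 45 mm behind the grasp point.
Start: joints at [-1.334, 0.264, 1.604, -0, 1.274, -0.037], TCP at [0.183, -0.65, 0.239] pointing down, gripper open.
Joint ranges: [-2.63, 2.63], [-0.94, 2.18], [0.31, 2.57], [-1.31, 4.45], [0, 2.66], [-2.55, 2.55]. Speed limits (rad/s): [2.57, 2.57, 3.14, 3.14, 3.14, 3.14].

## Interface

Orientations are given as a rotation vector (axis times angle).
In Python, from cell import manip, inverse_kinematics, cams, order gives the robot as it stands. Calls block until the motion is done:
- manip.move_pose(position, orientation): joint-space move of the TCP to a pose.
- manip.move_linear(position, rate=0.15, rot=None): straight line of the TCP; rot=None keeps the orientation; rate is the mean speed in m/s.
- manip.set_joints(angles): joint-space move.
- manip.set_gripper(opening, force=None): finger opening in m; force is the grip in N (None keeps the last); returns when the fingers have stopped.
- manip.dwell(seconds).
- inverse_kinematics(position, orientation): joint angles nearest the present ones, or None.
- manip.state(): the state.
- cams.capture(name): name is "side" or "top"; returns a dict with "image" (420x560x3 uint8, blue, green, red), "z_map" (420x560 float32, m along the optical axis (not along the pixel's ray), 0 where there is no reading), "intrinsics" (3x3 intrinsics, pixels), "position" and "orientation" of the camera in the world. Camera axes: x right, y down, z forward; pixel columns grow to the right and rows downward; lengths in m; the calibration is good to about 2 mm. A picture is of the moment at which its call begins.
A pose or a line that the arm cannot do raises manip.IKError and nothing moves.
- order.close_job(): hands the job in; it is judged then, once.
The state is a dict: "clock": time; "joint_pos": joint angles; "joint_velocities": joint speeds; "tau": joint torques, N m; "tool_pos": TCP position; "tcp_rot": TCP orientation; "contact_force": force on the tool from outside, world axes, zero at the start; "moment": the same for the moment, N m; "gripper_width": finger opening in m; "grasp_force": force on a finger pad.
Only numpy, scipy, OpenCV 4.12 (cv2) and the standard library are available. Lean on these libraries where they do the work, as an engineer would, in place of code of your own. Each camera call takes 0.05 s, during which the arm holds its last target. There are 200 camera calls.

## Working session

There is one attempt and no reset: what is moved stays moved. The work goes in short steps, each a Python script; the robot and the scene stay as the last script left them, time stands still between calls to the robot, and variables do not carry over. Pictures are saved under pics/ and viewed, at most 10 in all, crops included, and the job is handed in when it is done.

```bash
ls; mkdir -p pics; python3 - <<'E'
from cell import manip,cams
import cv2,numpy as np
for n in("top","side"):
    c=cams.capture(n);cv2.imwrite(f"pics/{n}0.png",c["image"]);np.savez(f"{n}0.npz",**c)
    print(n,c["intrinsics"],c["position"],c["orientation"])
print(manip.state())
E
```

```text
pics
top [[383.01967721   0.         279.44678125]
 [  0.         383.01967721 211.27828679]
 [  0.           0.           1.        ]] [ 0.50919819 -0.08872322  1.06394966] [-2.15518048  2.18095773 -0.13884451]
side [[535.67317561   0.         275.17245206]
 [  0.         535.67317561 203.99969472]
 [  0.           0.           1.        ]] [0.30001214 0.98811109 1.07242079] [-0.41145754  2.72316043 -1.26037863]
{'clock': 0.1, 'joint_pos': array([-1.33391981e+00,  2.64636490e-01,  1.60520782e+00, -2.25003868e-05,
        1.27370624e+00, -3.68812240e-02]), 'joint_velocities': array([ 0.00056854, -0.00179513, -0.00292176,  0.00028262, -0.00157069,
        0.00145362]), 'tau': array([ 2.62239873e-04, -5.03618860e+01, -3.58071506e+01,  7.30726356e-02,
        2.33447598e-02, -5.83779229e-05]), 'tool_pos': array([ 0.18234231, -0.64924985,  0.23755636]), 'tcp_rot': array([-3.11027922e+00, -4.28420859e-01,  3.40430459e-04]), 'contact_force': array([ 0.24812469, -0.87180919, -0.45323091]), 'moment': array([-0.00095476,  0.01471016, -0.01479475]), 'grasp_force': 0.0, 'gripper_width': 0.08816129575064671}
```

View pics/top0.png

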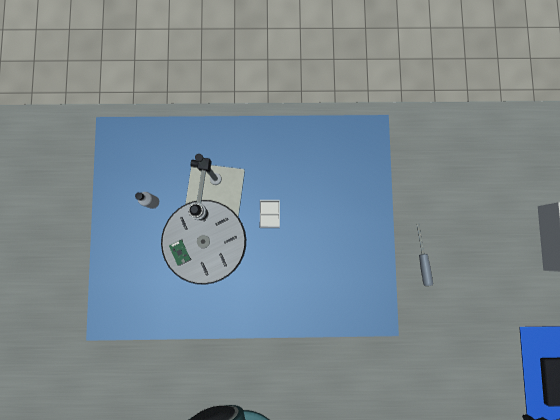

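View pics/side0.png

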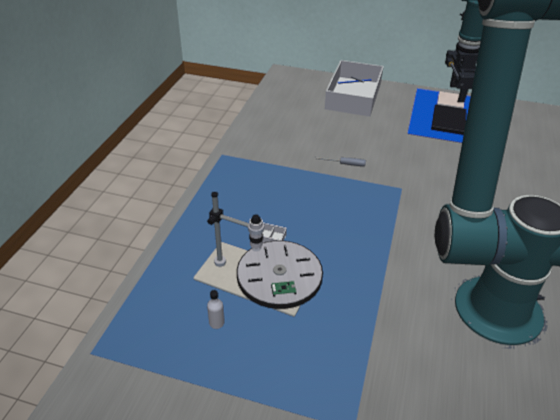

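The top view shows the disc centre at about (203,241), the board at (180,252), the microscope head at (197,211), the post foot at (217,180), the bottle at (148,200) and the box at (270,214). Next I'll get the positions from the depth maps.

```bash
cat >h.py <<'E'
import numpy as np,cv2
from scipy.spatial.transform import Rotation as R
def pts(c):
    z=c["z_map"];K=c["intrinsics"];v,u=np.mgrid[:z.shape[0],:z.shape[1]]
    p=np.stack([(u-K[0,2])/K[0,0]*z,(v-K[1,2])/K[1,1]*z,z],-1)
    w=p@R.from_rotvec(c["orientation"]).as_matrix().T+c["position"]; w[z==0]=np.nan
    return w
def ray(c,u,v,h):
    d=R.from_rotvec(c["orientation"]).as_matrix()@np.linalg.solve(c["intrinsics"],[u,v,1.])
    return c["position"]+d*(h-c["position"][2])/d[2]
def green(c):
    hsv=cv2.cvtColor(c["image"],cv2.COLOR_BGR2HSV)
    return (hsv[...,0]>50)&(hsv[...,0]<80)&(hsv[...,1]>100)
E
python3 - <<'E'
from h import *
for n in("top","side"):
    c=dict(np.load(n+"0.npz"));w=pts(c);x,y,z=np.moveaxis(w,-1,0)
    near=(np.hypot(x-.45,y-.12)<.35)
    m=near&(z>.058)&(z<.072); q=w[m][:,:2]
    (cx,cy),r=cv2.minEnclosingCircle(q.astype(np.float32)); print(n,"disc",cx,cy,r,np.median(w[m][:,2]),m.sum())
    for _ in range(5):
        k=np.hypot(q[:,0]-cx,q[:,1]-cy)<.116; q=q[k];
        (cx,cy),r=cv2.minEnclosingCircle(q.astype(np.float32))
    print(cx,cy,r)
    g=green(c)&near; v,u=np.nonzero(g); 
    b=ray(c,u.mean(),v.mean(),.072); print("board",b,g.sum(),w[g].mean(0))
    # tall things
    num,l,s,ce=cv2.connectedComponentsWithStats((near&(z>.02)).astype(np.uint8))
    for i in range(1,num):
        if s[i,4]>15: k=l==i; print(ce[i],s[i,4],w[k].min(0),w[k].max(0))
    k=near&(z>.195)&(z<.24); print("scope",w[k].mean(0) if k.any() else 0)
    k=near&(z>.243); print("posttop",w[k].mean(0) if k.any() else 0)
    k=near&(z>.01)&(z<.022);print("plate",cv2.minAreaRect(w[k][:,:2].astype(np.float32)),k.sum())
c=dict(np.load("top0.npz")); print(ray(c,203.3,241.3,.066),ray(c,217,180,.016))
c=dict(np.load("side0.npz")); print(ray(c,280,269.5,.066),ray(c,220,262,.018),ray(c,216,326,0))
E
```

```text
top disc 0.5787469148635864 0.12867295742034912 0.15389935672283173 0.0669124770643289 4898
0.5551947355270386 0.10428796708583832 0.10895846039056778
board [0.51974903 0.15534369 0.072     ] 178 [0.51973062 0.15427109 0.0763702 ]
[203.2922404 235.9962741] 6173 [ 0.43906199 -0.01212153  0.02023903] [0.75551221 0.20568391 0.26019003]
[146.41947566 199.3071161 ] 267 [0.64291438 0.2310818  0.02053894] [0.67846601 0.26477074 0.1185814 ]
[269.87850467 212.71962617] 107 [ 0.58587129 -0.10197564  0.02001892] [ 0.66093554 -0.04939437  0.03248339]
[220.56542811 413.2003231 ] 619 [ 0.17241468 -0.02346592  0.19309178] [0.2047067  0.09372171 0.28860825]
scope [0.54353219 0.06713362 0.21428387]
posttop [0.25195586 0.02668065 0.26435654]
plate ((0.6933175325393677, 0.07228356599807739), (0.34843307733535767, 0.1356782764196396), 84.23042297363281) 1715
side disc 0.5745540857315063 0.13793428242206573 0.1604498028755188 0.06698134626293029 4103
0.5565263628959656 0.11110534518957138 0.10943654179573059
board [0.51833798 0.1561037  0.072     ] 143 [0.51738395 0.15968645 0.07638706]
[482.11186623 133.57059823] 11183 [ 0.10149591 -0.10538846  0.18786864] [0.22673066 0.11009597 0.74267454]
[270.87315436 264.39697987] 5960 [ 0.43686581 -0.10575008  0.02001328] [0.74091481 0.20924328 0.25902641]
[215.26940639 307.89497717] 438 [0.6408065  0.23603604 0.02013935] [0.67755059 0.27234158 0.1192161 ]
scope [0.43488983 0.08796461 0.2172618 ]
posttop [0.16465379 0.00888526 0.49357959]
plate ((0.6125407814979553, 0.09135836362838745), (0.3666776120662689, 0.31124550104141235), 63.476375579833984) 1643
[0.54833993 0.09617754 0.066     ] [0.71958746 0.06924485 0.016     ]
[0.54606752 0.09532321 0.066     ] [0.71944995 0.07515141 0.018     ] [0.65812149 0.26129606 0.        ]
```

```bash
python3 - <<'E'
from cell import manip,cams
from h import *
rv=[np.pi,0,0]
manip.set_gripper(0,20)
manip.move_pose([.40,.096,.24],rv)
manip.move_linear([.40,.096,.050],.15)
manip.dwell(.3)
f0=manip.state()["contact_force"]; print(manip.state()["tool_pos"],f0,manip.state()["clock"],manip.state()["gripper_width"])
c=cams.capture("side");cv2.imwrite("pics/side1.png",c["image"])
for x in np.arange(.420,.440,.001):
    manip.move_linear([x,.096,.050],.03); s=manip.state(); f=s["contact_force"]-f0
    print(round(x,3),s["tool_pos"].round(4),f.round(2))
    if f[0]<-1.5: break
manip.move_linear([.415,.096,.05],.1); print(manip.state()["clock"])
for n in("side","top"):
    c=cams.capture(n);g=green(c);v,u=np.nonzero(g);print(n,g.sum(),u.mean(),v.mean(),u.std(),v.std())
    g[:230]=0;
    b=ray(c,u.mean(),v.mean(),.072);print(b)
    cv2.imwrite(f"pics/{n}2.png",c["image"])
E
```

```text
[0.40038676 0.0960876  0.05048098] [-0.66385609  0.51526505  0.50464542] 5.8583 0.0005621197403912631
0.42 [0.4198 0.096  0.0499] [ 1.35 -0.39 -0.71]
0.421 [0.4209 0.096  0.05  ] [0.58 0.02 0.41]
0.422 [0.4221 0.096  0.05  ] [-0.09 -0.95  0.01]
0.423 [0.4231 0.096  0.05  ] [ 0.27 -0.81 -0.43]
0.424 [0.4241 0.096  0.05  ] [-0.34 -0.73 -0.73]
0.425 [0.4251 0.096  0.05  ] [ 0.33 -1.02 -0.25]
0.426 [0.4261 0.096  0.05  ] [ 1.18 -0.14 -0.34]
0.427 [0.4271 0.096  0.05  ] [ 1.68 -1.21 -0.4 ]
0.428 [0.4279 0.096  0.0499] [-1.03 -1.11 -0.53]
0.429 [0.428  0.096  0.0498] [-4.16  0.75  3.84]
9.2667
side 140 283.8142857142857 288.10714285714283 5.874382294925891 3.2485082918855204
[0.51842327 0.15639339 0.072     ]
top 180 179.5388888888889 252.51111111111112 4.562362800237137 5.923108126359268
[0.5201257  0.15562441 0.072     ]
```

View pics/side2.png

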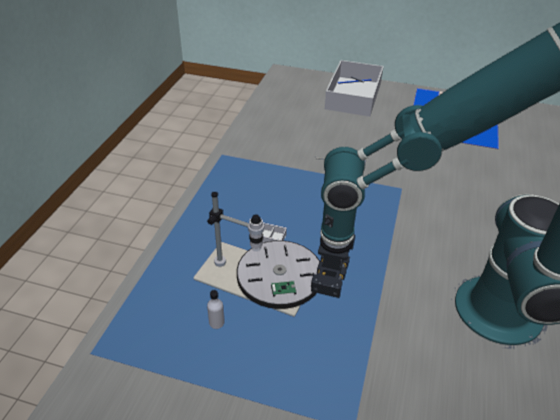

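View pics/top2.png

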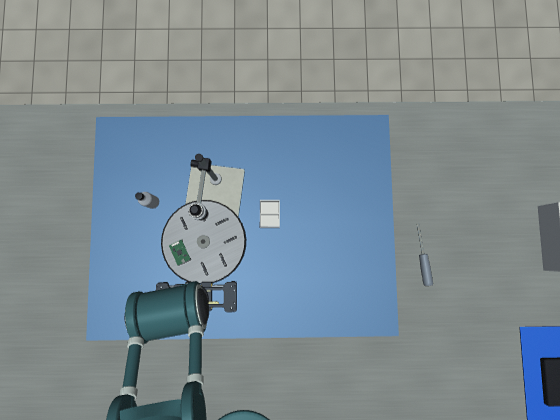

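The side view shows the gripper at (330,275) clear of the rim, with the board visible at (284,288). In the top view the arm leaves the disc uncovered. Contact comes at tool x = 0.428, so I'll flick now.

```bash
cat >>h.py <<'E'
AX=np.array([.548,.0958]);PSI=-.138
def angle(cams,n="side"):
    c=cams.capture(n);g=green(c);g[:, :150]=0;v,u=np.nonzero(g)
    if g.sum()<90: return np.nan,np.nan
    d=ray(c,u.mean(),v.mean(),.074)[:2]-AX
    return (np.arctan2(d[1],d[0])-PSI)%(2*np.pi),np.hypot(*d)
E
python3 - <<'E'
from cell import manip,cams
from h import *
manip.move_linear([.415,.186,.05],.15)
manip.move_linear([.4305,.186,.05],.1)
manip.move_linear([.4305,.006,.05],.17)
print(manip.state()["contact_force"])
for i in range(24):
    t=manip.state()["clock"]; n="side" if i%4 else "top"
    a,r=angle(cams,n); print(round(t,3),n,round(a,3),round(r,3))
E
```

```text
[ 0.17236826  0.34001313 -0.73964801]
11.633 top 4.452 0.064
11.683 side 4.595 0.062
11.733 side 4.739 0.062
11.783 side 4.861 0.062
11.833 top 5.03 0.064
11.883 side 5.143 0.063
11.933 side 5.284 0.062
11.983 side 5.427 0.062
12.033 top 5.579 0.066
12.083 side 5.7 0.062
12.133 side 5.851 0.062
12.183 side 5.994 0.063
12.233 top 5.991 0.066
12.283 side 0.003 0.063
12.333 side 0.127 0.064
12.383 side 0.266 0.065
12.433 top nan nan
12.483 side 0.541 0.066
12.533 side 0.651 0.066
12.583 side 0.782 0.067
12.633 top 0.904 0.066
12.683 side 1.064 0.067
12.733 side 1.185 0.068
12.783 side 1.317 0.068
```

```bash
python3 - <<'E'
from cell import manip,cams
from h import *
manip.move_linear([.415,.006,.05],.1)
manip.move_linear([.415,.096,.05],.15)
t=manip.state()["clock"];manip.move_linear([.420,.096,.05],.05);s=manip.state();print("dry",s["clock"]-t,s["tool_pos"])
manip.dwell(4)
T=[];A=[]
for i in range(44):
    t=manip.state()["clock"]; a,r=angle(cams)
    if a==a: T.append(t);A.append(a)
    if i%5==0: manip.dwell(.1)
A=np.unwrap(A);p=np.polyfit(np.array(T)-T[0],A,2);res=A-np.polyval(p,np.array(T)-T[0])
print(T[0],T[-1],p,np.std(res),A[0],A[-1],len(T)); print(np.c_[A%6.283,res].round(2)[::3].tolist())
E
```

```text
dry 0.25 [0.42058196 0.09539441 0.05010393]
18.1417 21.1917 [-0.03107945  1.82695039  0.78441327] 0.01084896072832119 0.7791462549105385 6.089517313295199 44
[[0.78, -0.01], [1.24, -0.0], [1.68, -0.01], [1.95, -0.01], [2.4, -0.01], [2.68, 0.01], [3.1, -0.01], [3.56, 0.02], [3.79, -0.01], [4.22, -0.01], [4.48, -0.0], [4.9, -0.01], [5.32, -0.01], [5.57, -0.01], [5.99, 0.01]]
```

```bash
python3 - <<'E'
from cell import manip,cams
from h import *
manip.move_linear([.4245,.096,.05],.03)
manip.dwell(5)
T=[];A=[]
while True:
    t=manip.state()["clock"]; a,r=angle(cams)
    if a==a: T.append(t);A.append(a)
    if len(T)>=25:
        U=np.unwrap(A);p=np.polyfit(np.array(T)-t,U,2);w=p[1];rem=(-p[2])%(2*np.pi)/w
        if rem<.9: break
    if len(T)>100: raise SystemExit("no")
now=manip.state()["clock"]; wait=rem-(now-t)-.16
manip.dwell(wait)
t0=manip.state()["clock"];manip.move_linear([.431,.096,.05],.05)
s=manip.state();print("w",w,rem,t0,s["clock"],s["contact_force"],s["tool_pos"])
for n in("side","top","side"):print(n,angle(cams,n))
c=cams.capture("top");cv2.imwrite("pics/top3.png",c["image"][130:310,120:300].repeat(3,0).repeat(3,1))
c=cams.capture("side");cv2.imwrite("pics/side3.png",c["image"][180:330,180:350].repeat(3,0).repeat(3,1))
print(manip.state()["clock"])
E
```

```text
no
```

```bash
python3 - <<'E'
from cell import manip,cams
from h import *
print(manip.state()["contact_force"],manip.state()["tool_pos"])
for i in range(3):
    t=manip.state()["clock"]; print(t,angle(cams));manip.dwell(.3)
E
```

```text
[-0.24616787 -0.47154715  0.45545353] [0.42448549 0.09600769 0.04998309]
31.5917 (np.float64(5.426780372955032), np.float64(0.06166923563986327))
31.9417 (np.float64(5.695353683762091), np.float64(0.062168306802695916))
32.2917 (np.float64(5.995173593286057), np.float64(0.0625696800380703))
```

The disc is slow and the board is right at the lens, so I'll brake at once.

```bash
python3 - <<'E'
from cell import manip,cams
from h import *
t0=manip.state()["clock"];manip.move_linear([.4305,.096,.05],.12)
s=manip.state();print(t0,s["clock"],s["contact_force"],s["tool_pos"])
for n in("side","top","side"):print(n,angle(cams,n))
c=cams.capture("side");cv2.imwrite("pics/side3.png",cv2.resize(c["image"][190:320,180:350],None,fx=4,fy=4,interpolation=2))
c=cams.capture("top");cv2.imwrite("pics/top3.png",cv2.resize(c["image"][140:300,130:290],None,fx=3.7,fy=3.7,interpolation=2))
E
```

```text
32.6417 32.8917 [-6.56492572  0.7410805   5.17617803] [0.42800497 0.09582937 0.04929793]
side (np.float64(0.023357369042866866), np.float64(0.06368029291381355))
top (np.float64(6.129358411791347), np.float64(0.06405833769287228))
side (np.float64(0.02495085495927271), np.float64(0.06390828880548183))
```

View pics/side3.png

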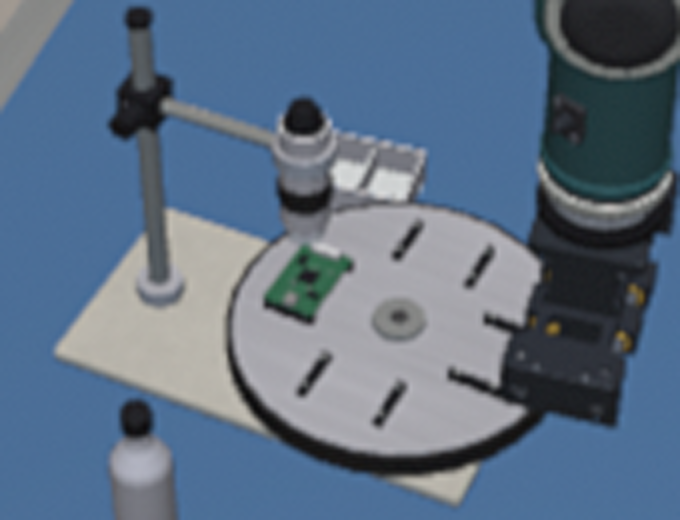

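View pics/top3.png

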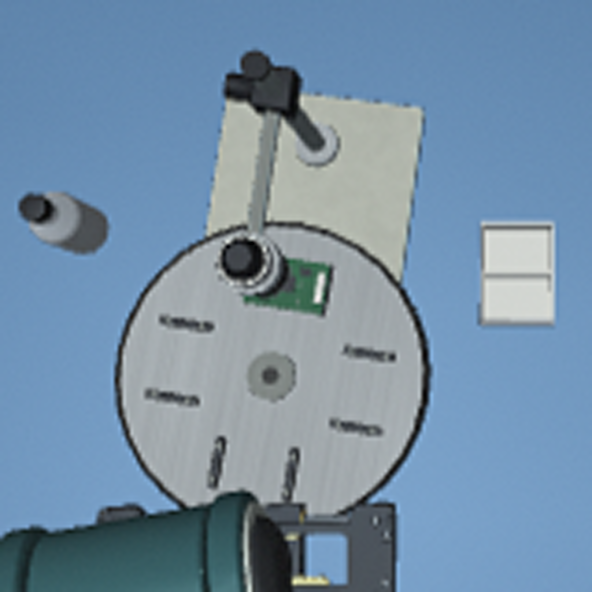

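The side crop shows the board at (308,282), just below the lens, the hub at (400,318) and the finger on the rim at right. The top crop has the hub at (270,376), with the tube hiding part of the board. I'll cross-check the disc angle from the rails and the stand direction from the plate edges.

```bash
python3 - <<'E'
from h import *
ct=dict(np.load("top0.npz"));cs=dict(np.load("side0.npz"))
T=lambda x,y,h:ray(ct,130+(x+.5)/3.7-.5,140+(y+.5)/3.7-.5,h)[:2]
S=lambda x,y,h:ray(cs,180+(x+.5)/4-.5,190+(y+.5)/4-.5,h)[:2]
an=lambda d:np.arctan2(d[1],d[0])
def tang(a,b):
    d=b-a;print("disc dir from flank nests",an(d)+np.pi/2, "mid",(a+b)/2)
tang((T(186,323,.073)+T(172,398,.073))/2,(T(370,354,.073)+T(357,427,.073))/2)
tang((S(315,373,.073)+S(393,402,.073))/2,(S(408,240,.073)+S(481,267,.073))/2)
for f,hub,near in((T,(270,376),((217,463),(290,475))),(S,(400,317),((502,322),(475,382)))):
    h=f(*hub,.067);n=(f(*near[0],.073)+f(*near[1],.073))/2;print("hub",h,"near nest dir",an(h-n))
print("plate edges",an(T(424,107,.016)-T(403,283,.016)),an(T(225,100,.016)-T(207,235,.016)),an(S(168,208,.016)-S(55,352,.016))-np.pi/2, an(S(55,352,.016)-S(455,505,.016)))
print("post",T(317,147,.018),S(160,288,.018),an(T(317,147,.018)-T(*(270,376),.067)),an(S(160,288,.018)-S(400,317,.067)))
E
```

```text
disc dir from flank nests -0.17278677981589863 mid [0.54861759 0.09580862]
disc dir from flank nests -0.17264043702590315 mid [0.54527619 0.10069966]
hub [0.5484342  0.09778152] near nest dir -0.14819820566403705
hub [0.54733622 0.09444726] near nest dir -0.2602481141521371
plate edges -0.11847770712752945 -0.11585943940182296 -3.2874424542312104 -0.1450973077172968
post [0.72102176 0.07362452] [0.72091492 0.07416575] -0.13906608068004223 -0.1163159004953488
```

The rails put the disc within about 0.05 rad (3 mm) of the lens, and the limit is 0.15 rad. I'll withdraw and check.

```bash
python3 - <<'E'
from cell import manip,cams
from h import *
manip.move_linear([.39,.096,.05],.1)
manip.move_linear([.39,.096,.2],.15)
t=manip.state()["clock"];print(t,angle(cams));manip.dwell(1.5);print(angle(cams))
c=cams.capture("top");w=pts(c);z=w[...,2];x=w[...,0];y=w[...,1]
k=(z>.09)&(z<.12)&(np.hypot(x-.66,y-.25)<.05);print("bottle",w[k].mean(0))
print(manip.state()["contact_force"])
E
```

```text
34.85 (np.float64(0.032963471658003216), np.float64(0.06379928664861216))
(np.float64(0.03113926957897592), np.float64(0.06395510790943693))
bottle [0.66114219 0.24863424 0.11088631]
[ 0.60231726  0.16711315 -0.28063699]
```

The disc is at rest, with the board about 0.03 rad (2 mm) from the lens, and the hand is clear.

```bash
python3 -c "
from cell import order
print(order.close_job())"
```

```text
the job is handed in; nothing more can be done
None
```

The job is handed in: the flicked disc spun free for several rounds, and I braked it by fingertip with the board's middle about 2–3 mm from the lens axis by my estimate; the hand was clear and the disc at rest, but no verdict was returned.

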